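# Hang the tea strainer in its stand, raise the leg to the mark and hold it clamped

### The job

Lift the tea strainer up and off its hook and set it down into the ring of the strainer stand, letting go of it there. Then take the stand's head by its fixed grip and cam lever together, raise the sliding leg until its pointer is level with the brass index clip, and only there slide the cam lever fully closed against its spring. Finish while still holding the grip and the closed lever with the leg at the mark; do not let go, and leave the cup, saucer, teapot, honey jar and wooden box where they stand.

Things in the scene. Friction and masses are not known exactly. Their poses are not given: they have to be found in the camera images.
- strainer: Steel tea strainer, about 90 g, 122 mm high. Origin: centre of the basket's underside, z up. Closed basket 33 mm high, 54 mm wide at the top; flange 80 mm across, 4 mm thick; a frame with a window 20 mm wide (y) and peaked at the top; a wooden grip tab 22 (x) x 12 (y) mm from 82 to 122 mm. Hangs upright, the peg through the window along x; can be lifted at most 25 mm while on the peg.
- strainer_tab (a point): The point to grip on the strainer: in the wooden tab, on the axis, 104 mm above the strainer's origin. The tab is 12 mm thick along the strainer's y.
- strainer_seat (a point): Centre of the underside of the strainer's flange (33 mm above its origin); seated, it coincides with point ring.
- hook_stand: Fixed dark steel stand: round foot 100 mm across, 12 mm post 190 mm high at its origin (centre of the foot's underside) and a level peg, 8 mm thick, axis at z = 190 mm, running from the post along the stand's own -x, with a small upturned end. The strainer hangs 52 to 58 mm from the post.
- peg_tip (a point): The upturned end of the peg: 75 mm from the post along the hook stand's -x, 8 mm above the peg's axis (its top 12 mm above the axis). Lift the strainer about 16 mm, then carry it along the hook stand's -x, 75 mm, before raising it further, so that its flange also clears the peg.
- stand: Fixed strainer stand: marble foot 125 x 150 x 12 mm (its x from -100 to +25 mm, y +-75 mm), a steel tube at the origin (centre of the tube, on the table), and at x = 20, y = 55 mm an upright flat steel scale up to z = 210 mm. Its +x points from the tube to the ring and away from the grips.
- leg_slide (a joint): Height of the sliding leg in m above its lower stop: 0 down, 0.095 at most. It slides straight up out of the tube. It starts down; with the strainer it weighs about 320 g and sinks back if let go, as the clamp does not carry it. Ring, pointer, fixed grip and lever rise with it.
- ring (a point): Centre of the top face of the level ring that carries the strainer, on the leg's head 95 mm along the stand's +x from the tube: hole 62 mm, outside 92 mm, top at z = 127 mm with the leg down.
- pointer (a point): Tip of the small flat pointer (4 mm thick) on the leg's head, beside the scale, at mid-thickness; z = 121 mm with the leg down.
- mark (a point): The length mark: mid-height of the brass index clip (10 x 16 x 5 mm) on the upright scale, 40 to 80 mm above the starting pointer. Raise the leg until the pointer is at this height.
- grasp (a point): Middle between fixed grip and open lever, 30 mm above the head plate, good grasp height: the pair stand side by side along the stand's y, 44 mm over both outer faces with the lever open, 32 mm closed; nothing stands above them. Rises with the leg. The head plate (48 mm wide) lies 30 mm below this point.
- fixed_grip (a point): Outer face of the fixed grip, at grasp height (30 mm above the head plate): an upright steel plate rigid with the leg's head, 24 (x) x 10 (y) x 50 mm high, centred at the stand's x = -35, y = -17 mm (this face at y = -22 mm). Axes as the stand.
- lever: The cam lever: an upright steel paddle of the same outline as the fixed grip and parallel to it, on its +y side, a dark round cam at its foot; centred at the stand's x = -35, y = +17 mm when open (outer face +22 mm). Origin: centre of its foot, on the head plate. Axes as the stand.
- lever_slide (a joint): Cam lever travel in m: 0 open, 0.012 fully closed, towards the fixed grip (stand's -y). A spring holds it open: it starts to move at 10 N, needs 15 N at the closed stop, springs back if let go. A light grip (6 N) on the pair carries the leg, lever open. Only the lever moves: while a firm grip (20 N or more) squeezes, the gripper's middle must move 6 mm along the stand's -y to close it fully.
- index_clip: The brass index clip itself, fixed; origin: centre of its underside.
- cup: White cup, 58 mm high, 74 mm across, on a saucer under the ring (its rim at 64 mm). Stays put.
- saucer: White saucer 120 mm across under that cup. Stays put.
- teapot: White porcelain teapot with closed lid, 140 mm high, 144 mm wide without spout and handle. Stays put.
- honey_jar: Glass honey jar with steel lid, 68 mm across, 100 mm high. Stays put.
- wooden_box: Small wooden box with sliding door, 110 x 150 x 70 mm. Stays put.
Not all that is in view belongs to the job. What is shaped like the hook_stand but orange or turquoise is not meant.

How it is judged:
By the outcome, as a careful person would: the job done as asked, in the order asked, and still so for the second after the job is handed in, while the arm keeps its last pose, push and grip.
It also fails if it takes over 54 s, if anything falls off the work surface, if the arm or the gripper's body presses on something with over 40 N, if the wrist force passes 120 N, or if a joint passes its speed limit or range.

### The arm

A 7-joint arm with a two-finger parallel gripper is mounted at the origin on the work surface. World frame = base frame: x ahead of the robot, y to its left, z up, the work surface at z = 0. Lengths are in m, angles in rad, forces in N, time in s.
With the tool pointing down it reaches from about 0.4 to 0.875 m from the base axis. Payload 19.3 kg.
Tool frame: the origin (TCP) lies midway between the tips of the shut fingers; the grasp point (between the pads) lies 19 mm behind it; z points along the fingers, y is the direction in which the jaws open and shut (so a half turn about z gives the same grasp; the last joint's range is limited). The gripper opens to 85 mm and grips with 20 to 120 N. Pads are 22 mm wide; open, the fingers measure 114 mm over their backs; the gripper's body (76 mm by 85 mm) begins 54 mm behind the grasp point. The pads swing forward as they close: fully open they stand 13 mm farther back than shut.
Start: joints at [1.273, 0.521, -0.036, 1.599, 0.021, 1.021, -0.113], TCP at [0.141, -0.609, 0.231] pointing down, gripper open.
Joint ranges: [-2.91, 2.91], [-0.3, 2.13], [-1.5, 1.42], [0.17, 2.43], [-1.26, 4.41], [0.16, 1.93], [-2.52, 2.52]. Speed limits (rad/s): [1.89, 1.89, 2.39, 2.39, 3.01, 3.01, 3.01].

### API

Orientations are given as [roll, pitch, yaw] about the fixed x, y, z axes, in that order (R = Rz(yaw) Ry(pitch) Rx(roll)).
In Python, from workcell import bot, eyes gives the robot as it stands. The module is installed in compiled form; this text tells all that it offers.
- The arm moves only by the shell command python3 -m jog 'ROWS' [FORCE]. ROWS is JSON, a list of rows, each an object with "delta_pos": the shift along the world's x, y, z in mm, a list of three; "spin": the turn about the world's z in rad; "claw": the closure, from 0 (fully open) to 1 (shut). In form: [{"delta_pos": [tx, ty, tz], "spin": spin, "claw": claw}, ...]. A call has 1 to 8 rows; each row is the pose to reach, as a shift and turn from the pose measured when the call began; what a row does not reach only later rows make up. A row lasts 1/10 s, in which the tool goes at most 50 mm and 8.59 degrees, less where a joint would pass 70% of its speed; a pose out of reach is approached as far as the arm can. A call with a gripper value outside its range is refused whole. The fingers move at their own pace and stop on an object; FORCE is the grip in N (left out, the last holds). Time passes only in rows, so rows that repeat a pose let the fingers close. It gives the time, the measured TCP pose, the force and the opening at its end, in the units of the state.
- bot.observe(): the state, without advancing time (a new reading comes with each control period).
- eyes.grab_frame(name): name is "scene" or "top" or "wrist"; returns the picture (420x560x3 uint8, blue, green, red); there is no depth.
- eyes.camera_params(name): a dict with "fx", "fy", "cx", "cy" (pixels), "k1" (the pictures are not rectified: a ray, as slopes to the right and down, at radius r is drawn at 1 + k1 r^2 times it, then the intrinsics apply), "origin" and "attitude" of the camera in the world. Camera axes: x right, y up, looking along -z (the intrinsics and any distortion apply to the point x, -y, -z); pixel columns grow to the right and rows downward; lengths in m; the calibration is good to about 2 mm. A picture is of the moment at which its call begins: read the wrist's pose just before it. camera_params takes no time and is no camera call; for the wrist camera it gives the pose at the moment of the call.
- bot.job_done(): hands the job in, once; it reports no verdict.
The state is a dict: "clock": time; "qpos": joint angles; "qd": joint speeds; "joint_efforts": joint torques, N m; "position": TCP position; "tool_rot": TCP orientation; "force": force on the tool from outside, world axes, zero at the start; "moment": the same for the moment, N m; "grip_width": finger opening in m.
Only numpy, scipy, OpenCV 4.12 (cv2) and the standard library are available. Lean on these libraries where they do the work, as an engineer would, in place of code of your own. Each camera call takes 0.05 s, during which the arm holds its last target. There are 200 camera calls.

## Working session

There is one attempt and no reset: what is moved stays moved. The work goes in short steps, Python scripts to look and compute and a shell command to move; the robot and the scene stay as the last step left them, time stands still between calls to the robot, and variables do not carry over. Pictures are saved under pics/ and viewed, about 8 in all and at most 12, crops included, and the job is handed in when it is done.

```bash
mkdir -p pics; python3 - <<'E'
from workcell import bot, eyes
import cv2
s=bot.observe(); print(s['clock'],s['position'],s['tool_rot'],s['grip_width'],s['force'])
for n in("scene","top"):
    p=eyes.camera_params(n);print(n,p); cv2.imwrite(f'pics/{n}0.png',eyes.grab_frame(n))
E
```

```text
0.0 [ 0.14104446 -0.6085122   0.23071599] [-3.14042555e+00  5.86396415e-05  2.27820214e-01] 0.08547310853111528 [ 0.22384142 -0.23006988 -0.76070751]
scene {'fx': 392.9731033706015, 'fy': 392.9731033706015, 'cx': 275.22537651960613, 'cy': 212.50421380415455, 'k1': -0.05188351920487328, 'origin': array([1.01372787, 0.80162289, 0.84078595]), 'attitude': array([ 0.91628388, -0.01486771,  2.62684754])}
top {'fx': 436.2832966911495, 'fy': 436.2832966911495, 'cx': 274.4520349598467, 'cy': 210.96752075636573, 'k1': 0.03674060535760746, 'origin': array([ 0.43620823, -0.01752314,  1.23323176]), 'attitude': array([ 0.10454086,  0.01363382, -1.57853663])}
```

View pics/scene0.png

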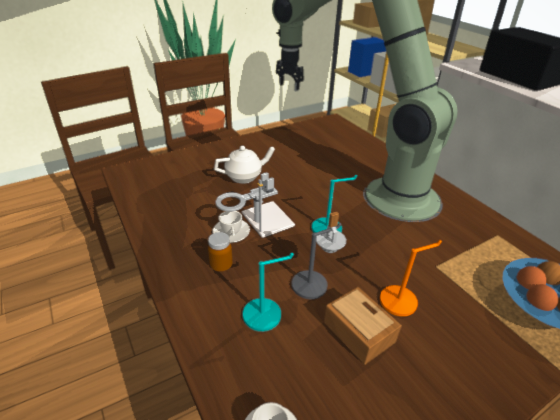

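View pics/top0.png

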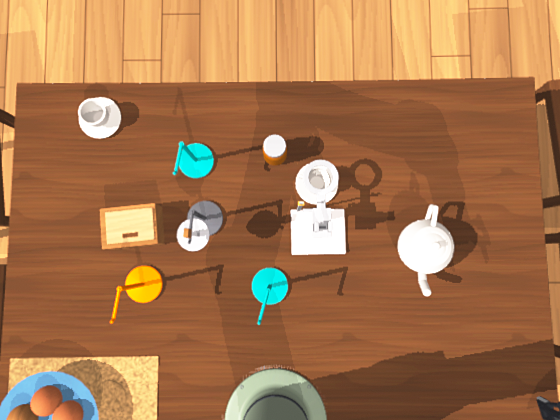

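The top view shows the dark stand with the strainer at about (200,225) and the strainer stand's marble foot at (318,231), with its ring over the cup at (318,180). These could be mistaken for the hook stand:
- Turquoise stand at (196,160): wrong colour.
- Turquoise stand at (270,286): wrong colour.
- Orange stand at (143,284): wrong colour.
- Dark steel stand at (206,217): this is the one, and the strainer hangs on it.

I'll check that choice in one close crop.

```bash
cat > h.py <<'E'
import numpy as np, cv2
from scipy.spatial.transform import Rotation as Ro
def mat(a): return Ro.from_euler('xyz',a).as_matrix()
def ray(p,uv):
    K=np.array([[p['fx'],0,p['cx']],[0,p['fy'],p['cy']],[0,0,1]])
    q=cv2.undistortPoints(np.array([[uv]],float),K,np.array([p['k1'],0,0,0.]))[0,0]
    return mat(p['attitude'])@np.array([q[0],-q[1],-1])
def onz(p,uv,z):
    d=ray(p,uv); o=np.array(p['origin']); return o+d*(z-o[2])/d[2]
def proj(p,X):
    c=mat(p['attitude']).T@(np.array(X)-p['origin']); a,b=c[0]/-c[2],-c[1]/-c[2]; f=1+p['k1']*(a*a+b*b)
    return np.array([p['cx']+p['fx']*a*f,p['cy']+p['fy']*b*f])
def tri(p1,u1,p2,u2):
    d=[ray(p1,u1),ray(p2,u2)]; d=[x/np.linalg.norm(x) for x in d]; o=[np.array(p1['origin']),np.array(p2['origin'])]
    A=sum(np.eye(3)-np.outer(x,x) for x in d); b=sum((np.eye(3)-np.outer(x,x))@y for x,y in zip(d,o))
    X=np.linalg.solve(A,b); return X,[np.linalg.norm(np.cross(X-y,x)) for x,y in zip(d,o)]
E
python3 - <<'E'
import cv2,numpy as np
t=cv2.imread('pics/top0.png'); s=cv2.imread('pics/scene0.png')
def c(i,x,y,w,h): return cv2.resize(i[y:y+h,x:x+w],(400,300),interpolation=cv2.INTER_CUBIC)
cv2.imwrite('pics/crop1.png',np.vstack([np.hstack([c(t,160,190,80,60),c(t,270,155,120,90)]),np.hstack([c(s,280,190,100,75)[:], c(s,200,160,120,90)])])) 
E
```

```text
(no output)
```

View pics/crop1.png

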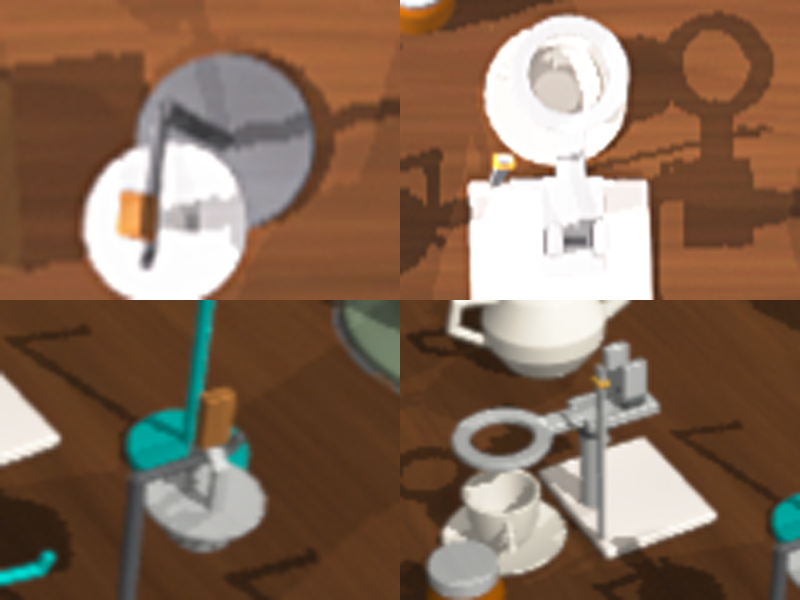

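The crop confirms it. The dark stand carries the strainer: wooden tab at top (186,233), post top (193,211), peg tip (189,242). The clip is at top (301,203) and scene (260,185). The grip pair is at top (322,226) and the ring at scene (231,200). Now the positions.

```bash
python3 - <<'E'
from h import *
from workcell import eyes
T,S=[eyes.camera_params(n) for n in("top","scene")]
np.set_printoptions(precision=4,suppress=True)
f=onz(T,(205.2,218.4),.005);pt=onz(T,(193.2,210.8),.192);tip=onz(T,(189.4,242.4),.2)
d=tip-pt;print('foot',f,'posttop',pt,'tip',tip,'peg yaw',np.degrees(np.arctan2(d[1],d[0])),np.hypot(d[0],d[1]))
print('tab',tri(T,(186,233),S,(334.7,213.7)),'flange',onz(T,(192.8,234.4),.158))
print('plate corners',onz(T,(291,209.9),.012),onz(T,(345,209.3),.012))
# marble lower corners by mask
t=cv2.imread('pics/top0.png');m=cv2.inRange(t,(215,215,215),(255,255,255));m[:,:285]=0;m[:,350:]=0;m[:206]=0
c=max(cv2.findContours(m,0,2)[0],key=cv2.contourArea);r=cv2.minAreaRect(c);print(r);b=cv2.boxPoints(r);print([onz(T,x,.012)[:2] for x in b])
print('ring',onz(S,(230.9,200.5),.123),'clip',tri(T,(301.2,203.3),S,(260.3,184.6)),'grips',onz(T,(322.5,226.1),.177))
E
```

```text
foot [0.5459 0.1943 0.005 ] posttop [0.5478 0.1911 0.192 ] tip [0.4718 0.1976 0.2   ] peg yaw 175.13137222608214 0.07624596185712083
tab (array([0.4912, 0.1982, 0.2388]), [np.float64(0.0010022377703588696), np.float64(0.0010022377703590181)]) flange [0.4929 0.1982 0.158 ]
plate corners [ 0.5671 -0.0485  0.012 ] [ 0.5674 -0.1999  0.012 ]
((317.60400390625, 229.84854125976562), (47.712310791015625, 53.683101654052734), 88.45184326171875)
[array([ 0.5761, -0.0461]), array([ 0.5788, -0.1968]), array([ 0.4454, -0.1971]), array([ 0.4425, -0.0481])]
ring [ 0.6352 -0.1267  0.123 ] clip (array([ 0.5627, -0.0681,  0.1938]), [np.float64(0.0007207409232732376), np.float64(0.0007207409232733057)]) grips [ 0.5092 -0.12    0.177 ]
```

```bash
python3 -m jog '[{"delta_pos":[30,30,25],"spin":0,"claw":0},{"delta_pos":[65,60,50],"spin":0,"claw":0},{"delta_pos":[100,90,75],"spin":0,"claw":0},{"delta_pos":[135,120,95],"spin":-0.1,"claw":0},{"delta_pos":[170,155,110],"spin":-0.2,"claw":0},{"delta_pos":[205,190,120],"spin":-0.3,"claw":0},{"delta_pos":[240,225,120],"spin":-0.31,"claw":0},{"delta_pos":[265,260,120],"spin":-0.31,"claw":0}]' 60
```

```text
clock: 0.9
position: [0.4075, -0.347, 0.351]
tool_rot: [-3.141, -0.0, -0.083]
force: [0.1, 0.3, -0.2]
grip_width: 0.0856
```

```bash
python3 -m jog '[{"delta_pos":[10,40,0],"spin":0,"claw":0},{"delta_pos":[20,80,0],"spin":0,"claw":0},{"delta_pos":[35,125,0],"spin":0,"claw":0},{"delta_pos":[50,170,0],"spin":0,"claw":0},{"delta_pos":[65,210,0],"spin":0.04,"claw":0},{"delta_pos":[72,227,0],"spin":0.083,"claw":0},{"delta_pos":[72,227,0],"spin":0.083,"claw":0}]'
python3 - <<'E'
from workcell import bot, eyes
import cv2,pickle
p=eyes.camera_params('wrist');i=eyes.grab_frame('wrist');print(p);pickle.dump(p,open('w1.pkl','wb'));cv2.imwrite('pics/w1.png',i)
E
```

```text
clock: 1.6
position: [0.4802, -0.1176, 0.3508]
tool_rot: [-3.14, -0.0, 0.006]
force: [0.1, -1.4, -0.0]
grip_width: 0.0853
{'fx': 293.09779313261834, 'fy': 293.09779313261834, 'cx': 280.63561858692054, 'cy': 209.828366795984, 'k1': -0.009594939656745505, 'origin': array([ 0.55538242, -0.1178898 ,  0.49359829]), 'attitude': array([-2.99790433e-01,  8.06222905e-04, -1.56691268e+00])}
```

View pics/w1.png

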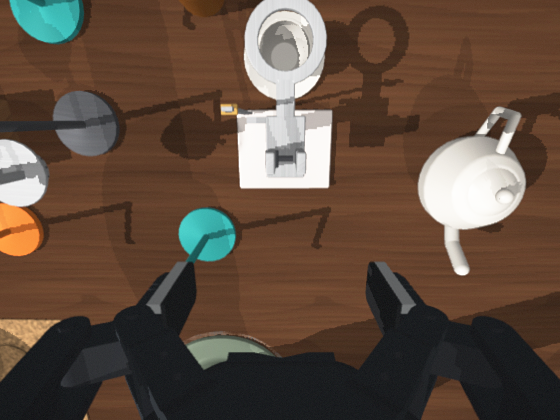

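The wrist view has the ring at about (285,39), the marble corners at (240,111), (331,111), (331,188) and (239,188), the grips at (286,162) and the clip at (228,109). On to the strainer, with a numeric check of the stand.

```bash
python3 - <<'E'
from h import *
import pickle
np.set_printoptions(precision=4,suppress=True)
p=pickle.load(open('w1.pkl','rb'))
for n,u,z in[('ring',(285.3,39),.127),('c',(240,111),.012),('c',(331,111),.012),('c',(331,188),.012),('c',(239.5,188),.012),('grips',(286,162),.177),('clip',(228.5,109),.19)]: print(n,onz(p,u,z))
E
python3 -m jog '[{"delta_pos":[0,40,0],"spin":0,"claw":0},{"delta_pos":[0,80,0],"spin":0,"claw":0},{"delta_pos":[0,125,0],"spin":0,"claw":0.2},{"delta_pos":[0,170,0],"spin":0,"claw":0.4},{"delta_pos":[0,215,0],"spin":-0.04,"claw":0.4},{"delta_pos":[0,260,0],"spin":-0.09,"claw":0.4},{"delta_pos":[0,300,0],"spin":-0.09,"claw":0.4},{"delta_pos":[0,315,0],"spin":-0.09,"claw":0.4}]'
python3 - <<'E'
from workcell import bot, eyes
import cv2,pickle
p=eyes.camera_params('wrist');i=eyes.grab_frame('wrist');print(bot.observe()['position'],p['origin'],bot.observe()['grip_width']);pickle.dump(p,open('w2.pkl','wb'));cv2.imwrite('pics/w2.png',i)
E
```

```text
ring [ 0.641  -0.1225  0.127 ]
c [ 0.5676 -0.0541  0.012 ]
c [ 0.5681 -0.196   0.012 ]
c [ 0.4453 -0.2026  0.012 ]
c [ 0.4447 -0.0488  0.012 ]
grips [ 0.5114 -0.1236  0.177 ]
clip [ 0.5649 -0.0664  0.19  ]
clock: 2.45
position: [0.4794, 0.1977, 0.3505]
tool_rot: [-3.14, 0.001, -0.087]
force: [0.4, -1.4, -0.8]
grip_width: 0.0513
[0.4793882  0.19835999 0.35042089] [0.55444464 0.19040745 0.49323806] 0.050862793516355906
```

View pics/w2.png

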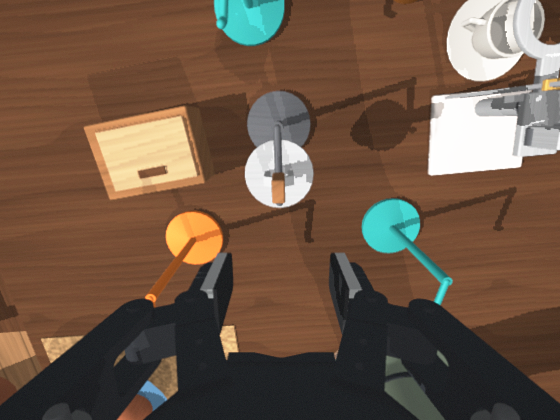

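The tab is at (279,190), the flange centre at (279,173) and the peg runs vertically in the image, so the yaw is right.

```bash
python3 - <<'E'
from h import *
import pickle
from workcell import eyes
np.set_printoptions(precision=4,suppress=True)
p=pickle.load(open('w2.pkl','rb')); T=eyes.camera_params('top')
i=cv2.imread('pics/w2.png');c=i[140:220,230:330];h=cv2.cvtColor(c,cv2.COLOR_BGR2HSV)
m=cv2.inRange(h,(5,100,60),(20,255,255))
c8=[k for k in cv2.findContours(m,0,1)[0] if cv2.contourArea(k)>20]
for k in c8: print(cv2.boundingRect(k),cv2.contourArea(k))
print('flange',onz(p,(279,173.5),.159),'tip-ish',onz(p,(278.5,203),.228),'post',onz(p,(278.5,123),.19))
for z in(.22,.23,.24,.25): print(z,proj(p,(.4915,.1978,z)),proj(p,(.4802,.1978,z)),proj(p,(.5022,.1978,z)))
cv2.imwrite('pics/c2.png',cv2.resize(c,(800,640),interpolation=cv2.INTER_CUBIC)[:600])
E
```

```text
(42, 33, 13, 31) 320.0
(0, 0, 100, 80) 3821.0
flange [0.495  0.1979 0.159 ] tip-ish [0.4794 0.1993 0.228 ] post [0.5509 0.1931 0.19  ]
0.22 [278.9909 188.455 ] [280.047  199.8372] [277.9676 177.4262]
0.23 [278.9242 190.9113] [280.018  202.6613] [277.8635 179.5165]
0.24 [278.8526 193.5477] [279.9868 205.6899] [277.7516 181.7621]
0.25 [278.7755 196.3847] [279.9534 208.9458] [277.6311 184.1808]
```

View pics/c2.png

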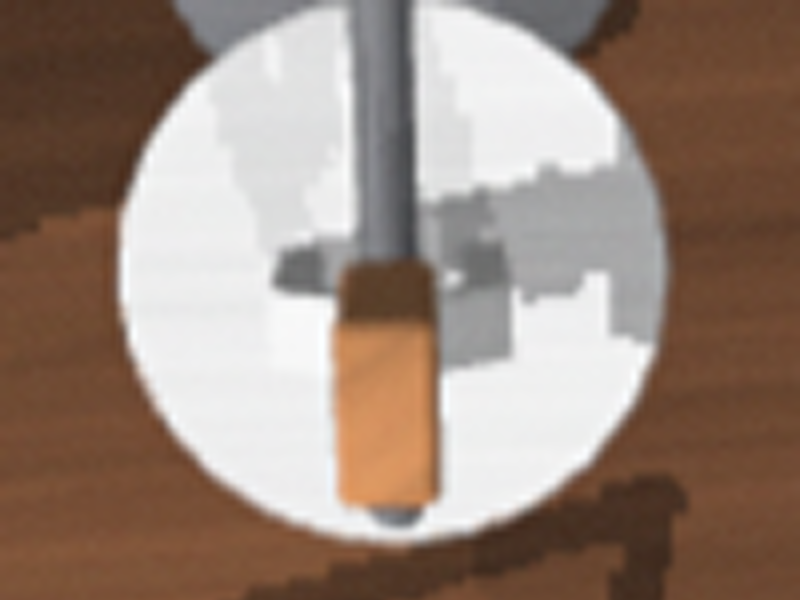

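```bash
python3 -m jog '[{"delta_pos":[13,0,-40],"spin":0,"claw":0.4},{"delta_pos":[13,0,-80],"spin":0,"claw":0.4},{"delta_pos":[13,0,-115],"spin":0,"claw":0.4},{"delta_pos":[13,0,-140],"spin":0,"claw":0.4},{"delta_pos":[13,0,-146],"spin":0,"claw":0.4},{"delta_pos":[13,0,-146],"spin":0,"claw":0.4},{"delta_pos":[13,0,-146],"spin":0,"claw":0.6}]' 60
python3 -m jog '[{"delta_pos":[0,0,0],"spin":0,"claw":1},{"delta_pos":[0,0,0],"spin":0,"claw":1},{"delta_pos":[0,0,0],"spin":0,"claw":1},{"delta_pos":[0,0,0],"spin":0,"claw":1},{"delta_pos":[0,0,0],"spin":0,"claw":1}]' 60
```

```text
clock: 3.2
position: [0.4932, 0.198, 0.2057]
tool_rot: [-3.139, -0.001, -0.087]
force: [0.3, -0.0, -0.8]
grip_width: 0.0378
clock: 3.7
position: [0.4939, 0.1985, 0.207]
tool_rot: [-3.138, -0.003, -0.087]
force: [-0.6, 1.5, 9.5]
grip_width: 0.0113
```

```bash
python3 -m jog '[{"delta_pos":[0,0,5],"spin":0,"claw":1},{"delta_pos":[0,0,11],"spin":0,"claw":1},{"delta_pos":[0,0,16],"spin":0,"claw":1},{"delta_pos":[0,0,16],"spin":0,"claw":1},{"delta_pos":[0,0,16],"spin":0,"claw":1}]'
python3 - <<'E'
from workcell import bot, eyes
import cv2,pickle
p=eyes.camera_params('wrist');i=eyes.grab_frame('wrist');s=bot.observe();print(s['position'],s['force'],s['moment']);pickle.dump(p,open('w3.pkl','wb'));cv2.imwrite('pics/w3.png',i)
E
```

```text
clock: 4.2
position: [0.4939, 0.1984, 0.223]
tool_rot: [-3.138, -0.003, -0.087]
force: [0.6, 0.1, -1.4]
grip_width: 0.0112
[0.49383746 0.19845296 0.222842  ] [-0.85232269  0.24364288 -1.47596419] [-0.01740919 -0.02254741 -0.00351379]
```

View pics/w3.png

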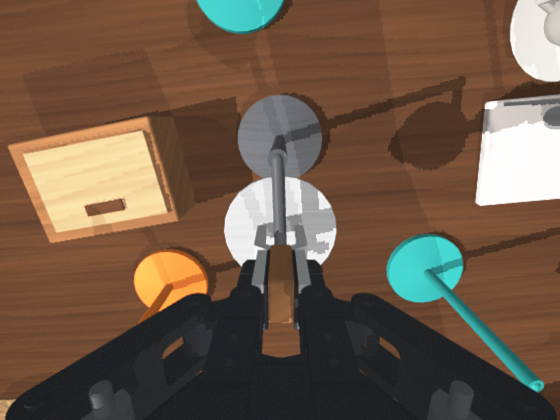

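The strainer is gripped squarely and is free: the force shows only its weight. I'll carry it along the hook's -x, then raise it.

```bash
python3 -m jog '[{"delta_pos":[-20,1.7,0],"spin":0,"claw":1},{"delta_pos":[-40,3.5,0],"spin":0,"claw":1},{"delta_pos":[-60,5,0],"spin":0,"claw":1},{"delta_pos":[-80,7,0],"spin":0,"claw":1},{"delta_pos":[-80,7,0],"spin":0,"claw":1},{"delta_pos":[-80,7,40],"spin":0,"claw":1},{"delta_pos":[-80,7,85],"spin":0,"claw":1},{"delta_pos":[-80,7,130],"spin":0,"claw":1}]'
```

```text
clock: 5.05
position: [0.4139, 0.2052, 0.3544]
tool_rot: [-3.138, -0.002, -0.087]
force: [1.4, 0.7, -1.6]
grip_width: 0.011
```

```bash
python3 -m jog '[{"delta_pos":[15,-35,0],"spin":0,"claw":1},{"delta_pos":[34,-80,0],"spin":0,"claw":1},{"delta_pos":[53,-125,0],"spin":0,"claw":1},{"delta_pos":[72,-175,0],"spin":0,"claw":1},{"delta_pos":[92,-225,0],"spin":0.05,"claw":1},{"delta_pos":[113,-275,0],"spin":0.088,"claw":1},{"delta_pos":[130,-315,0],"spin":0.088,"claw":1},{"delta_pos":[136,-329,0],"spin":0.088,"claw":1}]'
python3 -m jog '[{"delta_pos":[0,0,0],"spin":0,"claw":1},{"delta_pos":[0,0,0],"spin":0,"claw":1}]'
python3 - <<'E'
from workcell import bot, eyes
import cv2,pickle
p=eyes.camera_params('wrist');i=eyes.grab_frame('wrist');s=bot.observe();print(s['position'],s['tool_rot'],s['force'],p['origin'],p['attitude']);pickle.dump(p,open('w4.pkl','wb'));cv2.imwrite('pics/w4.png',i)
cv2.imwrite('pics/w4b.png',cv2.resize(i[0:420,60:500],(800,764),interpolation=cv2.INTER_CUBIC)[:600])
E
```

```text
clock: 5.85
position: [0.5507, -0.1291, 0.3536]
tool_rot: [-3.14, -0.001, -0.003]
force: [-0.7, 0.8, -1.8]
grip_width: 0.011
clock: 6.05
position: [0.5506, -0.1296, 0.353]
tool_rot: [-3.14, -0.0, -0.005]
force: [-1.0, 0.7, -0.1]
grip_width: 0.0114
[ 0.5505729  -0.12859778  0.35332704] [-3.13944929e+00 -5.26550855e-04 -3.02990981e-03] [ 0.66332405 -0.06908473 -1.57814195] [ 0.62586326 -0.13081073  0.49573005] [-2.99985513e-01  1.36279199e-03 -1.57749209e+00]
```

View pics/w4b.png

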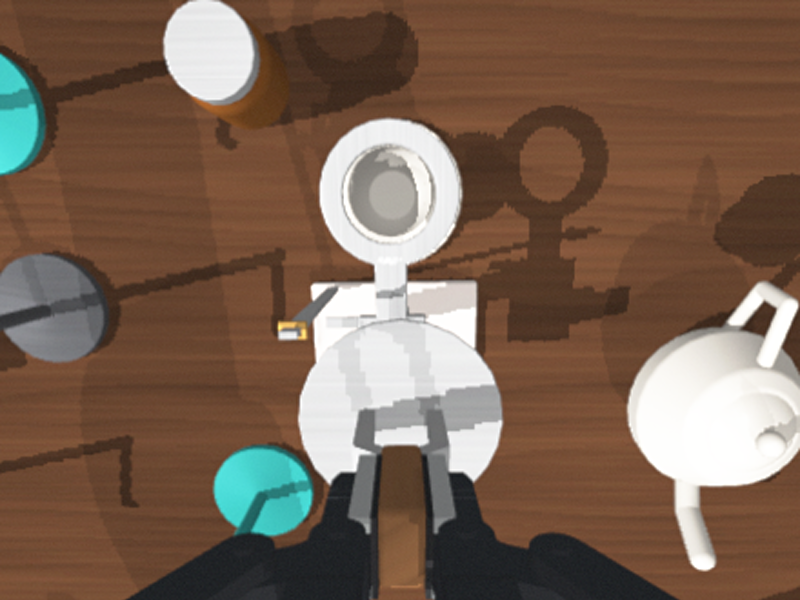

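The ring is clear at crop (391,191), i.e. image (275,105), with the held flange at (400,413). I'll fit ellipses to both outlines.

```bash
python3 - <<'E'
from h import *
import pickle
np.set_printoptions(precision=4,suppress=True)
p=pickle.load(open('w4.pkl','rb'));i=cv2.imread('pics/w4.png')
hsv=cv2.cvtColor(i,cv2.COLOR_BGR2HSV)
m=((hsv[...,1]<70)&(hsv[...,2]>120)).astype(np.uint8)*255
def fit(mask,ang,c0,r0):
    pts=[]
    for a in ang:
        d=np.array([np.cos(a),np.sin(a)])
        g=[mask[int(round(c0[1]+r*d[1])),int(round(c0[0]+r*d[0]))] for r in np.arange(r0-8,r0+9,.25)]
        k=np.where(np.array(g)==0)[0]
        if len(k) and k[0]>0: pts.append(c0+(r0-8+.25*k[0])*d)
    return np.array(pts,np.float32)
A=np.radians([a for a in range(0,360,4) if not 70<a<110])
P=fit(m,A,np.array([275.,105]),39.5);e=cv2.fitEllipse(P);print(len(P),e);
for z in(.123,.127): print('ring',onz(p,e[0],z))
G=cv2.GaussianBlur(i,(0,0),.7)
A=np.radians([a for a in list(range(-40,25,4))+list(range(155,190,4))])
P=fit(m,A,np.array([280.,227]),56);e=cv2.fitEllipse(P);print(len(P),e)
D=293.1*.08/max(e[1]);
for zz in (.29,.295,.30,.305): print('flange',zz,onz(p,e[0],zz))
print('expected flange width depth',D)
print('predicted ring outline cols',[proj(p,(.638,-.124+s*.046,.127)) for s in(1,-1)])
E
```

```text
80 ((274.45159912109375, 105.49874877929688), (79.19506072998047, 83.22232818603516), 172.0436248779297)
ring [ 0.6417 -0.123   0.123 ]
ring [ 0.6415 -0.1231  0.127 ]
26 ((279.7129211425781, 227.81436157226562), (108.60293579101562, 113.17683410644531), 102.9773941040039)
flange 0.29 [ 0.5481 -0.1293  0.29  ]
flange 0.295 [ 0.55   -0.1294  0.295 ]
flange 0.3 [ 0.5519 -0.1294  0.3   ]
flange 0.305 [ 0.5538 -0.1294  0.305 ]
expected flange width depth 0.20718020772649146
predicted ring outline cols [array([236.6795, 108.9417]), array([313.9013, 108.3831])]
```

```bash
python3 - <<'E'
from h import *
import pickle
np.set_printoptions(precision=1,suppress=True)
p=pickle.load(open('w4.pkl','rb'));i=cv2.imread('pics/w4.png')
t=np.radians([45,0,-45,-90,-135,180,135,90])
for x in(.637,.641):
  for n,r,z in(('ring',.046,.127),('ringbot',.046,.119),('hole',.031,.127),('saucer',.06,.014),('cup',.037,.064)):
    print(x,n,[tuple(np.round(proj(p,(x+r*np.cos(a),-.123+r*np.sin(a),z)),1)) for a in t])
c=i[55:155,225:325];cv2.imwrite('pics/w4c.png',cv2.resize(cv2.convertScaleAbs(c,alpha=2,beta=-255),(600,600),interpolation=cv2.INTER_CUBIC))
E
```

```text
0.637 ring [(np.float64(246.1), np.float64(80.2)), (np.float64(273.9), np.float64(67.3)), (np.float64(302.1), np.float64(79.8)), (np.float64(313.0), np.float64(109.3)), (np.float64(301.4), np.float64(137.4)), (np.float64(274.9), np.float64(148.7)), (np.float64(248.2), np.float64(137.7)), (np.float64(235.9), np.float64(109.8))]
0.637 ringbot [(np.float64(246.8), np.float64(81.1)), (np.float64(274.1), np.float64(68.4)), (np.float64(301.7), np.float64(80.7)), (np.float64(312.4), np.float64(109.5)), (np.float64(300.9), np.float64(137.0)), (np.float64(275.0), np.float64(148.1)), (np.float64(248.9), np.float64(137.4)), (np.float64(236.9), np.float64(110.0))]
0.637 hole [(np.float64(255.5), np.float64(89.9)), (np.float64(274.1), np.float64(81.4)), (np.float64(292.9), np.float64(89.7)), (np.float64(300.5), np.float64(109.4)), (np.float64(292.7), np.float64(128.5)), (np.float64(274.8), np.float64(136.3)), (np.float64(256.6), np.float64(128.7)), (np.float64(248.5), np.float64(109.7))]
0.637 saucer [(np.float64(247.8), np.float64(82.7)), (np.float64(275.6), np.float64(69.8)), (np.float64(303.6)
[... 1497 characters left out ...]
, (np.float64(248.3), np.float64(106.2))]
0.641 saucer [(np.float64(247.7), np.float64(79.8)), (np.float64(275.5), np.float64(66.9)), (np.float64(303.7), np.float64(79.4)), (np.float64(314.5), np.float64(108.9)), (np.float64(302.8), np.float64(136.9)), (np.float64(276.4), np.float64(148.3)), (np.float64(249.8), np.float64(137.3)), (np.float64(237.5), np.float64(109.4))]
0.641 cup [(np.float64(256.0), np.float64(87.9)), (np.float64(275.1), np.float64(79.2)), (np.float64(294.3), np.float64(87.6)), (np.float64(301.9), np.float64(107.8)), (np.float64(294.0), np.float64(127.3)), (np.float64(275.7), np.float64(135.3)), (np.float64(257.2), np.float64(127.5)), (np.float64(248.8), np.float64(108.1))]
```

View pics/w4c.png

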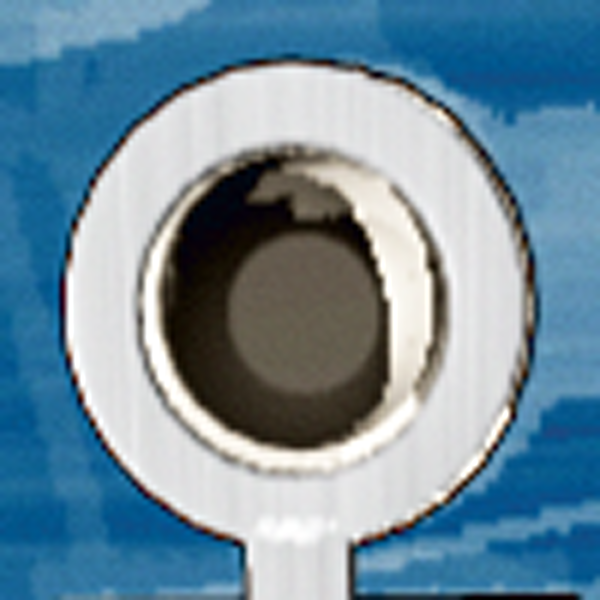

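```bash
python3 -m jog '[{"delta_pos":[25,2,0],"spin":0.004,"claw":1},{"delta_pos":[55,4,0],"spin":0.004,"claw":1},{"delta_pos":[80,6,0],"spin":0.004,"claw":1},{"delta_pos":[87.5,6.5,-20],"spin":0.004,"claw":1},{"delta_pos":[87.5,6.5,-55],"spin":0.004,"claw":1},{"delta_pos":[87.5,6.5,-90],"spin":0.004,"claw":1},{"delta_pos":[87.5,6.5,-120],"spin":0.004,"claw":1},{"delta_pos":[87.5,6.5,-120],"spin":0.004,"claw":1}]'
python3 -m jog '[{"delta_pos":[0,0,0],"spin":0,"claw":1},{"delta_pos":[0,0,0],"spin":0,"claw":1}]'
python3 - <<'E'
from h import *
from workcell import bot, eyes
p=eyes.camera_params('wrist');i=eyes.grab_frame('wrist');s=bot.observe();print(s['position'],s['tool_rot'],s['force'])
S=eyes.camera_params('scene');j=eyes.grab_frame('scene')
cv2.imwrite('pics/w5.png',np.hstack([cv2.resize(i,(450,338)),cv2.resize(j[130:250,170:290],(338,338),interpolation=cv2.INTER_CUBIC)]))
E
```

```text
clock: 6.9
position: [0.6362, -0.1203, 0.2299]
tool_rot: [-3.138, 0.005, 0.003]
force: [-0.2, 0.0, -0.3]
grip_width: 0.0113
clock: 7.1
position: [0.6368, -0.1195, 0.2316]
tool_rot: [-3.138, 0.004, 0.004]
force: [0.2, -0.1, -0.2]
grip_width: 0.0112
[ 0.63691772 -0.11981712  0.23174701] [-3.13831154e+00  2.94752787e-03  3.69580059e-03] [ 0.29997024 -0.17108182 -0.70170748]
```

View pics/w5.png

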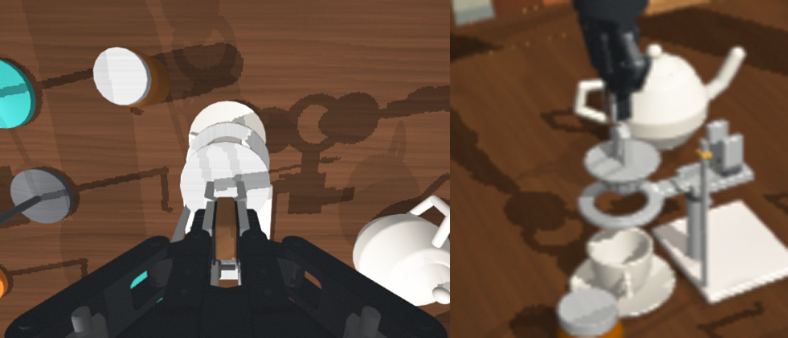

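The strainer hangs centred over the ring: scene crop flange (622,160), ring (621,203). I'll correct by a few mm and descend in stages.

```bash
python3 -m jog '[{"delta_pos":[1,-2.5,0],"spin":0,"claw":1},{"delta_pos":[1,-2.5,-10],"spin":0,"claw":1},{"delta_pos":[1,-2.5,-20],"spin":0,"claw":1},{"delta_pos":[1,-2.5,-28],"spin":0,"claw":1},{"delta_pos":[1,-2.5,-28],"spin":0,"claw":1},{"delta_pos":[1,-2.5,-28],"spin":0,"claw":1}]'
```

```text
clock: 7.8
position: [0.6378, -0.1225, 0.2033]
tool_rot: [-3.138, 0.003, 0.003]
force: [-0.0, 0.8, -0.0]
grip_width: 0.0113
```

```bash
python3 -m jog '[{"delta_pos":[0,0,-6],"spin":0,"claw":1},{"delta_pos":[0,0,-12],"spin":0,"claw":1},{"delta_pos":[0,0,-15],"spin":0,"claw":1},{"delta_pos":[0,0,-15],"spin":0,"claw":1}]'
python3 -m jog '[{"delta_pos":[0,0,-2],"spin":0,"claw":1},{"delta_pos":[0,0,-4],"spin":0,"claw":1},{"delta_pos":[0,0,-4],"spin":0,"claw":1}]'
```

```text
clock: 8.2
position: [0.6375, -0.1225, 0.1877]
tool_rot: [-3.138, 0.004, 0.004]
force: [-0.2, -0.6, -0.7]
grip_width: 0.0113
clock: 8.5
position: [0.6375, -0.1225, 0.1835]
tool_rot: [-3.138, 0.005, 0.004]
force: [0.4, -0.4, -0.6]
grip_width: 0.0108
```

```bash
python3 -m jog '[{"delta_pos":[0,0,-1.5],"spin":0,"claw":1},{"delta_pos":[0,0,-1.5],"spin":0,"claw":1}]'
python3 -m jog '[{"delta_pos":[0,0,-1.5],"spin":0,"claw":1},{"delta_pos":[0,0,-1.5],"spin":0,"claw":1}]'
```

```text
clock: 8.7
position: [0.6377, -0.1224, 0.1827]
tool_rot: [-3.138, 0.004, 0.004]
force: [-2.5, 0.0, 7.1]
grip_width: 0.0113
clock: 8.9
position: [0.6378, -0.1222, 0.1824]
tool_rot: [-3.138, 0.003, 0.004]
force: [-6.8, 3.0, 15.3]
grip_width: 0.0112
```

```bash
python3 -m jog '[{"delta_pos":[0,0,1],"spin":0,"claw":1},{"delta_pos":[0,0,1],"spin":0,"claw":0.8},{"delta_pos":[0,0,1],"spin":0,"claw":0.6},{"delta_pos":[0,0,1],"spin":0,"claw":0.45},{"delta_pos":[0,0,1],"spin":0,"claw":0.4},{"delta_pos":[0,0,1],"spin":0,"claw":0.4},{"delta_pos":[0,0,1],"spin":0,"claw":0.4}]'
python3 -m jog '[{"delta_pos":[0,0,30],"spin":0,"claw":0.4},{"delta_pos":[0,0,75],"spin":0,"claw":0.4},{"delta_pos":[0,0,120],"spin":0,"claw":0.3},{"delta_pos":[-20,0,150],"spin":0,"claw":0.2},{"delta_pos":[-60,0,165],"spin":0,"claw":0.1},{"delta_pos":[-105,0,165],"spin":0,"claw":0},{"delta_pos":[-140,0,165],"spin":0,"claw":0},{"delta_pos":[-140,0,165],"spin":0,"claw":0}]'
python3 - <<'E'
from h import *
from workcell import bot, eyes
import pickle
p=eyes.camera_params('wrist');i=eyes.grab_frame('wrist');s=bot.observe();print(s['clock'],s['position'],s['tool_rot'],s['force'])
j=eyes.grab_frame('scene');pickle.dump(p,open('w6.pkl','wb'));cv2.imwrite('pics/w6.png',i);cv2.imwrite('pics/s6.png',j)
cv2.imwrite('pics/v6.png',np.hstack([cv2.resize(i[0:300,160:400],(480,600),interpolation=cv2.INTER_CUBIC),cv2.resize(j[150:270,205:269],(320,600),interpolation=cv2.INTER_CUBIC)]))
E
```

```text
clock: 9.6
position: [0.6378, -0.1222, 0.1834]
tool_rot: [-3.138, 0.003, 0.004]
force: [-0.8, 0.8, 0.4]
grip_width: 0.0514
clock: 10.4
position: [0.4946, -0.1228, 0.3494]
tool_rot: [-3.14, 0.003, 0.002]
force: [1.8, -0.1, 0.3]
grip_width: 0.0855
10.45 [ 0.49660081 -0.12261488  0.34936172] [-3.13942927e+00  1.89508643e-03  2.69324604e-03] [ 0.95283775  0.25029803 -0.50619723]
```

View pics/v6.png

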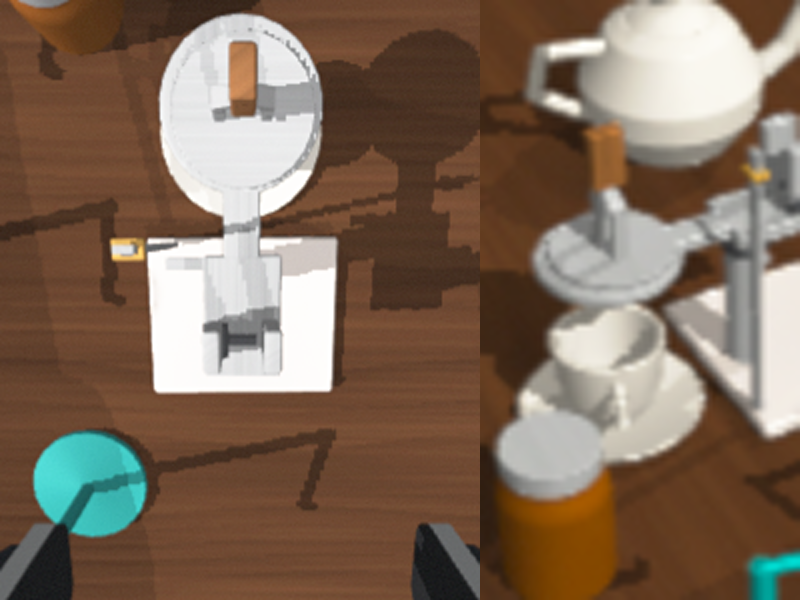

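The strainer sits flat in the ring and is released: its tab is upright, and the flange is concentric with the ring at crop (242,105). The clip is at wrist pixel (223,124) and the grip pair at (281,176). I'll triangulate the clip and the grips.

```bash
python3 - <<'E'
from h import *
import pickle
from workcell import eyes
np.set_printoptions(precision=4,suppress=True)
W=pickle.load(open('w6.pkl','rb'));T,S=[eyes.camera_params(n) for n in("top","scene")]
I={'w':cv2.imread('pics/w6.png'),'t':cv2.imread('pics/top0.png'),'s':cv2.imread('pics/s6.png')}
R={'w':(205,105,250,145),'t':(290,192,312,215),'s':(245,170,275,200)};P={'w':W,'t':T,'s':S};C={}
for k,i in I.items():
    x0,y0,x1,y1=R[k];h=cv2.cvtColor(i[y0:y1,x0:x1],cv2.COLOR_BGR2HSV)
    m=cv2.inRange(h,(14,110,120),(35,255,255));n,l,st,ce=cv2.connectedComponentsWithStats(m)
    b=1+np.argmax(st[1:,4]);bb=st[b];C[k]=(bb[0]+x0+(bb[2]-1)/2,bb[1]+y0+(bb[3]-1)/2);print(k,bb[2:],C[k],ce[b]+[x0,y0])
for a,b in('wt','ws','ts'):print('clip',a,b,tri(P[a],C[a],P[b],C[b]))
print('fixed top T/S',tri(T,(329.4,226.1),S,(264.5,175)),'lever top',tri(T,(316.2,226.1),S,(270.8,179.5)))
print('pair W/T',tri(W,(281,176),T,(322.8,226.1)))
for z in(.165,.17,.177):print(z,[proj(W,(x,y,z)) for x,y in((.519,-.1005),(.495,-.1005),(.519,-.1445),(.495,-.1445))],onz(W,(281,176),z))
E
```

```text
w [ 18  12 127] (np.float64(223.5), np.float64(124.5)) [224.6535 124.4646]
t [ 8  5 22] (np.float64(300.5), np.float64(203.0)) [300.2727 203.5909]
s [ 6  4 12] (np.float64(259.5), np.float64(184.5)) [259.75   184.3333]
clip w t (array([ 0.5643, -0.0669,  0.1919]), [np.float64(8.732034850742344e-05), np.float64(8.732034850736912e-05)])
clip w s (array([ 0.5646, -0.0675,  0.195 ]), [np.float64(0.00019161302805881936), np.float64(0.00019161302805880068)])
clip t s (array([ 0.5644, -0.0671,  0.1951]), [np.float64(0.0006085958172664146), np.float64(0.0006085958172663258)])
fixed top T/S (array([ 0.5098, -0.1374,  0.1733]), [np.float64(0.0005589588888606281), np.float64(0.0005589588888607349)]) lever top (array([ 0.508 , -0.104 ,  0.1751]), [np.float64(0.0017569481411240306), np.float64(0.0017569481411242199)])
pair W/T (array([ 0.5094, -0.1224,  0.17  ]), [np.float64(0.0010708071578905377), np.float64(0.0010708071578905218)])
0.165 [array([260.4772, 166.2701]), array([260.9057, 187.2659]), array([299.8669, 166.2769]), array([299.4586, 187.2759])] [ 0.508  -0.1234  0.165 ]
0.17 [array([260.1732, 166.9799]), array([260.6146, 188.2645]), array([300.146 , 166.9869]), array([299.7257, 188.2748])] [ 0.509  -0.1234  0.17  ]
0.177 [array([259.7323, 168.0096]), array([260.1926, 189.7121]), array([300.5509, 168.0169]), array([300.1129, 189.7229])] [ 0.5103 -0.1234  0.177 ]
```

```bash
python3 -m jog '[{"delta_pos":[12.5,-0.5,-30],"spin":-0.002,"claw":0},{"delta_pos":[12.5,-0.5,-70],"spin":-0.002,"claw":0},{"delta_pos":[12.5,-0.5,-105],"spin":-0.002,"claw":0},{"delta_pos":[12.5,-0.5,-130],"spin":-0.002,"claw":0},{"delta_pos":[12.5,-0.5,-140],"spin":-0.002,"claw":0},{"delta_pos":[12.5,-0.5,-140],"spin":-0.002,"claw":0},{"delta_pos":[12.5,-0.5,-140],"spin":-0.002,"claw":0.1}]' 20
```

```text
clock: 11.2
position: [0.5112, -0.1228, 0.2099]
tool_rot: [-3.139, 0.001, 0.001]
force: [-0.6, 0.9, 0.7]
grip_width: 0.077
```

```bash
python3 - <<'E'
from workcell import bot, eyes
import cv2,pickle
s=bot.observe();p=eyes.camera_params('wrist');i=eyes.grab_frame('wrist');print(s['clock'],s['position'],s['tool_rot'],s['force'],p['origin'])
pickle.dump(p,open('w7.pkl','wb'));cv2.imwrite('pics/w7.png',i)
# grey grips: profile of edges in rows near the tops
from h import *
for z in(.174,):print([proj(p,(x,y,z)) for x,y in((.521,-.1015),(.497,-.1015),(.521,-.1455),(.497,-.1455))])
E
```

```text
11.2 [ 0.51117585 -0.12282564  0.20994481] [-3.13896995e+00  7.64291150e-04  1.46366476e-03] [-0.64159016  0.90383744  0.65718837] [ 0.58648596 -0.12365334  0.35260245]
[array([247.11595709, 224.65987322]), array([248.3609309 , 258.18654338]), array([314.98580092, 224.65693913]), array([313.76672278, 258.19987285])]
```

```bash
python3 - <<'E'
import cv2,numpy as np
g=cv2.cvtColor(cv2.imread('pics/w7.png'),cv2.COLOR_BGR2GRAY)
for r in(235,248):print(r,list(enumerate(g[r,238:326].tolist(),238)) if 0 else ' '.join(map(str,g[r,238:326])))
for c in(253,308):print(c,' '.join(map(str,g[195:275,c])))
E
```

```text
235 245 246 245 245 245 245 245 245 243 222 216 213 208 206 204 206 204 204 205 203 203 183 151 119 89 87 87 78 80 111 123 176 200 207 204 204 199 197 198 195 197 197 195 199 205 206 200 197 196 200 201 199 200 202 203 206 203 197 179 164 157 108 111 121 128 130 133 130 131 133 132 135 135 134 129 129 170 239 244 243 244 243 243 243 245 243 244 243
248 73 71 71 71 72 72 74 73 74 122 212 218 208 203 200 199 200 200 200 201 196 192 163 129 96 87 74 71 71 70 72 72 71 72 72 72 70 71 72 71 75 72 71 72 71 72 69 70 70 73 70 71 73 72 71 72 71 73 71 81 152 186 210 211 207 206 206 205 202 202 197 196 194 191 162 125 82 72 71 73 75 72 71 75 73 72 69 71
253 181 181 181 181 182 183 182 181 184 183 185 182 132 99 101 103 96 94 91 91 90 90 90 90 88 89 91 90 89 100 128 158 186 204 211 207 205 203 202 204 206 208 208 208 208 206 205 201 201 205 207 204 200 199 203 203 203 203 201 203 202 206 197 133 78 71 76 74 74 74 77 74 74 67 65 68 67 64 63 65
308 130 127 129 128 128 130 128 127 126 126 117 105 95 87 86 89 86 87 86 89 89 88 90 90 93 91 91 90 90 97 106 118 127 132 133 133 132 130 133 131 132 133 132 137 184 202 197 194 198 197 199 201 199 197 196 195 199 201 200 202 203 202 176 115 76 76 75 72 75 60 49 48 51 50 46 47 47 60 61 66
```

Grip tops are at z = 0.174 and the pair is centred at (0.5085, -0.1232). I'll descend and close lightly.

```bash
python3 -m jog '[{"delta_pos":[-2.5,-0.4,-25],"spin":0,"claw":0},{"delta_pos":[-2.5,-0.4,-55],"spin":0,"claw":0},{"delta_pos":[-2.5,-0.4,-73],"spin":0,"claw":0.1},{"delta_pos":[-2.5,-0.4,-77],"spin":0,"claw":0.3},{"delta_pos":[-2.5,-0.4,-77],"spin":0,"claw":0.4},{"delta_pos":[-2.5,-0.4,-77],"spin":0,"claw":0.43},{"delta_pos":[-2.5,-0.4,-77],"spin":0,"claw":0.45},{"delta_pos":[-2.5,-0.4,-77],"spin":0,"claw":0.45}]' 20
python3 -m jog '[{"delta_pos":[0,0,0],"spin":0,"claw":0.48},{"delta_pos":[0,0,0],"spin":0,"claw":0.49},{"delta_pos":[0,0,0],"spin":0,"claw":0.49}]' 20
```

```text
clock: 12.05
position: [0.5091, -0.1235, 0.134]
tool_rot: [-3.139, -0.001, 0.001]
force: [-0.2, 0.1, -0.3]
grip_width: 0.0469
clock: 12.35
position: [0.5092, -0.1227, 0.1345]
tool_rot: [-3.139, -0.001, 0.002]
force: [-2.5, 5.1, 4.2]
grip_width: 0.0438
```

```bash
python3 -m jog '[{"delta_pos":[0,0.5,0],"spin":0,"claw":0.5},{"delta_pos":[0,0.5,0],"spin":0,"claw":0.5},{"delta_pos":[0,0.5,4],"spin":0,"claw":0.5},{"delta_pos":[0,0.5,10],"spin":0,"claw":0.5},{"delta_pos":[0,0.5,10],"spin":0,"claw":0.5},{"delta_pos":[0,0.5,10],"spin":0,"claw":0.5}]' 20
```

```text
clock: 12.95
position: [0.5092, -0.123, 0.1445]
tool_rot: [-3.14, -0.002, 0.001]
force: [1.3, -7.0, -2.7]
grip_width: 0.0429
```

```bash
cat > tab.py <<'E'
from h import *
from workcell import bot,eyes
S=eyes.camera_params('scene')
def tab(i):
    x0,y0=215,130;h=cv2.cvtColor(i[y0:200,x0:250],cv2.COLOR_BGR2HSV);m=cv2.inRange(h,(5,120,60),(16,255,255))
    n,l,st,ce=cv2.connectedComponentsWithStats(m);b=1+np.argmax(st[1:,4]);return ce[b]+[x0,y0],st[b][4]
if __name__=='__main__':
    j=eyes.grab_frame('scene');cv2.imwrite('pics/s_now.png',j);a=tab(cv2.imread('pics/s6.png'));b=tab(j)
    s=bot.observe();print(a,b,[proj(S,(.638,-.123,z)) for z in(.19,.2,.21,.22,.26,.28)],s['position'],s['force'],s['grip_width'])
E
python3 tab.py
```

```text
(array([229.91666667, 141.21354167]), np.int32(768)) (array([229.74117647, 141.33202614]), np.int32(765)) [array([229.37999497, 183.29064505]), array([229.19495924, 180.48889676]), array([229.0082691 , 177.65849785]), array([228.81990605, 174.79905367]), array([228.04934846, 163.06271465]), array([227.65353875, 157.00955413])] [ 0.50914475 -0.12296103  0.14444604] [ 0.10676313 -5.74475002 -2.46360386] 0.04315127772751715
```

```bash
sed -i 's/x0,y0=215,130/x0,y0=220,152/;s/200,x0:250/200,x0:242/' tab.py; python3 tab.py
```

```text
(array([229.20238095, 184.25793651]), np.int32(252)) (array([231.8707483 , 180.85714286]), np.int32(147)) [array([229.37999497, 183.29064505]), array([229.19495924, 180.48889676]), array([229.0082691 , 177.65849785]), array([228.81990605, 174.79905367]), array([228.04934846, 163.06271465]), array([227.65353875, 157.00955413])] [ 0.5091481  -0.12295759  0.14441658] [ 0.66456513 -5.80355442 -2.41239588] 0.04296493977020363
```

```bash
python3 -m jog '[{"delta_pos":[0,-0.3,5],"spin":0,"claw":0.5},{"delta_pos":[0,-0.3,14],"spin":0,"claw":0.5},{"delta_pos":[0,-0.3,24],"spin":0,"claw":0.5},{"delta_pos":[0,-0.3,34],"spin":0,"claw":0.5},{"delta_pos":[0,-0.3,44],"spin":0,"claw":0.5},{"delta_pos":[0,-0.3,52],"spin":0,"claw":0.5},{"delta_pos":[0,-0.3,55],"spin":0,"claw":0.5},{"delta_pos":[0,-0.3,55],"spin":0,"claw":0.5}]'
python3 tab.py
python3 - <<'E'
from h import *
from workcell import bot,eyes
import pickle
p=eyes.camera_params('wrist');i=eyes.grab_frame('wrist');pickle.dump(p,open('w8.pkl','wb'));cv2.imwrite('pics/w8.png',i);j=cv2.imread('pics/s_now.png')
S=eyes.camera_params('scene')
print(p['origin'],proj(p,(.5645,-.067,.1925)),proj(p,(.5645,-.08,.186)),proj(S,(.5645,-.067,.1925)),proj(S,(.5645,-.08,.187)))
h=cv2.cvtColor(i,cv2.COLOR_BGR2HSV);m=cv2.inRange(h,(14,110,120),(35,255,255));n,l,st,ce=cv2.connectedComponentsWithStats(m)
print([(st[k].tolist(),ce[k]) for k in range(1,n) if st[k][4]>60])
cv2.imwrite('pics/v8.png',np.hstack([cv2.resize(i[60:360,80:280],(400,600),interpolation=cv2.INTER_CUBIC),cv2.resize(j[160:220,235:275],(400,600),interpolation=cv2.INTER_CUBIC)]))
E
```

```text
clock: 13.85
position: [0.5091, -0.1231, 0.1998]
tool_rot: [-3.14, -0.002, 0.002]
force: [0.2, 1.9, -1.9]
grip_width: 0.0426
(array([229.20238095, 184.25793651]), np.int32(252)) (array([225.79041916, 160.13173653]), np.int32(167)) [array([229.37999497, 183.29064505]), array([229.19495924, 180.48889676]), array([229.0082691 , 177.65849785]), array([228.81990605, 174.79905367]), array([228.04934846, 163.06271465]), array([227.65353875, 157.00955413])] [ 0.50911296 -0.12310343  0.19945512] [ 0.31547171  2.036573   -2.63437262] 0.04296162527695859
[ 0.58412645 -0.12381385  0.34234162] [169.54611073 160.20849363] [198.44321978 158.55117887] [259.68969659 185.26937438] [257.6971812  184.68836574]
[([150, 151, 34, 21, 376], array([169.51329787, 159.26861702]))]
```

View pics/v8.png

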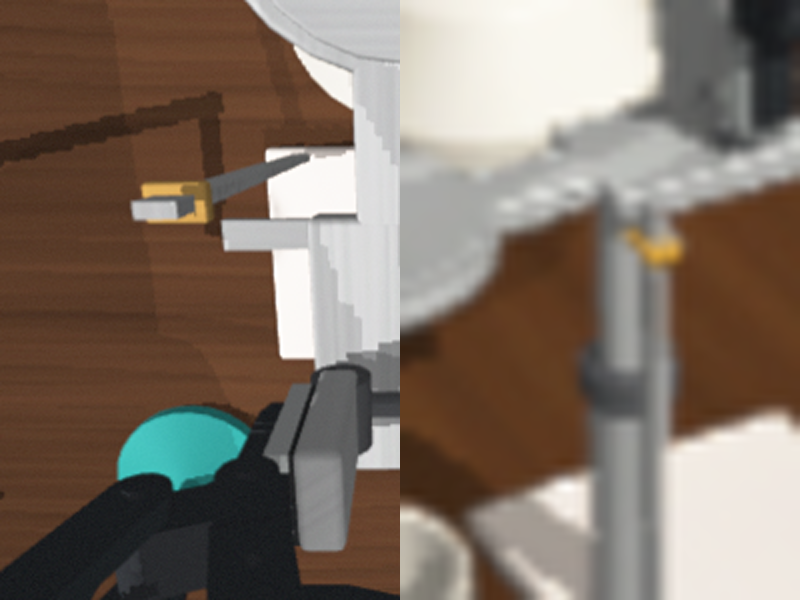

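The wrist crop shows the clip on the scale at wrist pixel (167,161) and the pointer tip at (191.5,177.5), free of the clip. I'll work out the clip and pointer heights from the saved wrist views.

```bash
python3 - <<'E'
from h import *
import pickle
np.set_printoptions(precision=4,suppress=True)
p={k:pickle.load(open(f'w{k}.pkl','rb')) for k in(6,7,8)};I={k:cv2.imread(f'pics/w{k}.png') for k in p}
B={}
for k in p:
    h=cv2.cvtColor(I[k],cv2.COLOR_BGR2HSV);m=cv2.inRange(h,(14,90,110),(35,255,255));m[:,:140]=0;m[:,260:]=0;m[:90]=0;m[200:]=0
    n,l,st,ce=cv2.connectedComponentsWithStats(m);b=1+np.argmax(st[1:,4]);x,y,w,hh,_=st[b];B[k]=(x-.5,y-.5,x+w-.5,y+hh-.5);print(k,B[k])
for a,b in((6,8),(6,7),(7,8)):
    for c in((0,3),(0,1)): print('clip corner',c,a,b,tri(p[a],(B[a][c[0]],B[a][c[1]]),p[b],(B[b][c[0]],B[b][c[1]])))
X=onz(p[8],(191.5,177.5),.188);print('ptr',X)
for k in(6,7):
    q=proj(p[k],(X[0],X[1],.123));print(k,q);g=cv2.cvtColor(I[k],cv2.COLOR_BGR2GRAY);r=int(round(q[1]));c=int(round(q[0]))
    for rr in range(r-8,r+10,2):print(rr,c-10,' '.join(map(str,g[rr,c-10:c+26])))
k=8;g=cv2.cvtColor(I[8],cv2.COLOR_BGR2GRAY)
for rr in range(164,192,2):print(rr,181,' '.join(map(str,g[rr,181:217])))
E
```

```text
6 (np.float64(214.5), np.float64(117.5), np.float64(232.5), np.float64(130.5))
7 (np.float64(159.5), np.float64(152.5), np.float64(191.5), np.float64(172.5))
8 (np.float64(149.5), np.float64(149.5), np.float64(184.5), np.float64(171.5))
clip corner (0, 3) 6 8 (array([ 0.5593, -0.0587,  0.198 ]), [np.float64(0.0004188521438231686), np.float64(0.0004188521438230606)])
clip corner (0, 1) 6 8 (array([ 0.5707, -0.0599,  0.1983]), [np.float64(0.00029715543977858997), np.float64(0.0002971554397787053)])
clip corner (0, 3) 6 7 (array([ 0.5591, -0.0587,  0.1974]), [np.float64(0.00019878890904244614), np.float64(0.00019878890904236618)])
clip corner (0, 1) 6 7 (array([ 0.5705, -0.0603,  0.1992]), [np.float64(0.000577197457076966), np.float64(0.0005771974570770857)])
clip corner (0, 3) 7 8 (array([ 0.5615, -0.0637,  0.2096]), [np.float64(0.0001237319425430697), np.float64(0.00012373194254268208)])
clip corner (0, 1) 7 8 (array([ 0.5714, -0.0652,  0.2103]), [np.float64(0.00021439238264410167), np.float64(0.00021439238264411265)])
ptr [ 0.5547 -0.076   0.188 ]
6 [242.1043 131.6264]
124 232 107 99
[... 3827 characters left out ...]
96 195 195 194 194 196 193 194 194 195 193 194 194 193 194 193 191
182 181 67 72 72 71 69 70 72 69 70 71 112 201 219 201 194 194 194 192 195 193 192 194 193 194 191 191 192 193 193 192 192 191 193 192 190 191
184 181 73 73 73 73 72 74 72 74 74 70 90 180 200 185 178 178 177 177 176 178 177 176 176 176 176 176 175 176 177 177 176 175 176 175 175 201
186 181 76 75 75 74 76 76 77 78 75 77 74 80 82 78 78 78 77 78 77 80 78 80 78 79 76 80 77 79 78 78 79 76 77 76 89 200
188 181 76 74 75 74 77 74 75 73 74 76 77 75 75 77 77 77 77 74 75 76 76 75 77 75 77 76 75 75 79 74 77 76 76 72 83 159
190 181 76 77 74 75 76 75 74 73 75 74 73 78 74 74 75 75 77 77 76 76 76 73 79 75 76 76 77 77 76 76 76 76 74 74 78 150
```

```bash
python3 - <<'E'
from h import *
from workcell import eyes
S=eyes.camera_params('scene');np.set_printoptions(precision=2,suppress=True)
for z in(.012,.185,.19,.195,.2,.205,.21):print(z,proj(S,(.5625,-.068,z)))
i=cv2.imread('pics/s6.png')
for r in range(174,194):print(r,[tuple(int(v) for v in i[r,c]) for c in range(257,264)])
E
```

```text
0.012 [260.6  231.21]
0.185 [260.15 187.02]
0.19 [260.14 185.63]
0.195 [260.12 184.23]
0.2 [260.11 182.82]
0.205 [260.09 181.4 ]
0.21 [260.08 179.98]
174 [(190, 206, 213), (168, 183, 193), (92, 107, 128), (72, 85, 109), (132, 137, 144), (180, 183, 184), (191, 194, 194)]
175 [(149, 164, 173), (88, 104, 125), (45, 68, 101), (59, 74, 101), (112, 117, 123), (163, 166, 165), (179, 182, 181)]
176 [(78, 97, 122), (43, 68, 104), (35, 62, 98), (54, 70, 97), (99, 104, 110), (145, 148, 148), (173, 176, 175)]
177 [(43, 70, 106), (33, 63, 103), (36, 63, 101), (54, 71, 97), (97, 103, 109), (141, 145, 145), (171, 176, 174)]
178 [(33, 63, 101), (40, 68, 105), (48, 72, 108), (62, 78, 105), (97, 102, 109), (142, 145, 145), (171, 174, 174)]
179 [(37, 63, 100), (66, 85, 114), (104, 118, 136), (107, 119, 135), (105, 109, 115), (141, 144, 143), (171, 174, 174)]
180 [(35, 62, 97), (73, 86, 107), (129, 134, 136), (157, 160, 161), (135, 137, 137), (140, 142, 142), (165, 167, 167)]
181 [(35, 60, 96), (62, 76, 99), (109, 111, 113), (139, 141, 141), (136, 138, 138), (109, 110, 110), (109, 110, 109)]
182 [(36, 6
[... 727 characters left out ...]
(108, 110, 110), (125, 126, 126), (134, 136, 136), (98, 100, 100), (96, 98, 97)]
189 [(161, 163, 163), (144, 146, 147), (106, 107, 108), (124, 126, 125), (139, 142, 141), (114, 116, 116), (107, 109, 108)]
190 [(158, 162, 161), (142, 145, 145), (107, 110, 109), (134, 137, 135), (169, 173, 172), (161, 166, 164), (122, 125, 125)]
191 [(162, 165, 165), (145, 149, 148), (108, 110, 109), (136, 139, 137), (174, 178, 176), (180, 183, 183), (163, 166, 165)]
192 [(179, 182, 181), (160, 164, 163), (112, 115, 114), (136, 138, 138), (176, 180, 179), (184, 188, 187), (177, 181, 179)]
193 [(184, 188, 187), (167, 171, 169), (123, 125, 124), (137, 140, 139), (176, 179, 178), (179, 181, 181), (167, 171, 170)]
```

```bash
python3 - <<'E'
from h import *
from workcell import eyes
import itertools
S=eyes.camera_params('scene')
for cx in(.5625,.5645):
  for z in(.19,.194,.198):
    q=np.array([proj(S,(cx+a*.005,-.0675+b*.008,z+c*.0025)) for a,b,c in itertools.product((-1,1),repeat=3)]);print(cx,z,'cols',q[:,0].min().round(1),q[:,0].max().round(1),'rows',q[:,1].min().round(2),q[:,1].max().round(2),'near-bottom corner',q[6].round(1))
i=cv2.imread('pics/s6.png').astype(int);y=(i[...,2]-i[...,0])[180:190,255:265];y2=(i[...,1]-i[...,0])[180:190,255:265];print(y2)
E
```

```text
0.5625 0.19 cols 257.5 263.0 rows 183.28 188.17 near-bottom corner [260.  188.2]
0.5625 0.194 cols 257.5 263.0 rows 182.16 187.05 near-bottom corner [260.  187.1]
0.5625 0.198 cols 257.4 262.9 rows 181.03 185.93 near-bottom corner [260.  185.9]
0.5645 0.19 cols 256.9 262.4 rows 183.45 188.35 near-bottom corner [259.4 188.4]
0.5645 0.194 cols 256.9 262.4 rows 182.33 187.23 near-bottom corner [259.4 187.2]
0.5645 0.198 cols 256.8 262.4 rows 181.2 186.1 near-bottom corner [259.4 186.1]
[[26 28 27 13  5  3  2  2  2  2]
 [26 27 25 14  2  2  2  1  1  1]
 [27 26 31 25  4  4  5  2  1  2]
 [28 31 53 66 24 17 24 13  2  1]
 [28 27 38 61 67 55 64 66 11  1]
 [27 27 27 37 70 99 90 71 11  1]
 [26 27 24 17 24 46 31 14  2  0]
 [21 19 12  7  4  5  4  3  2  1]
 [13  9  4  2  2  1  2  2  2  2]
 [ 4  5  2  2  1  2  3  2  2  2]]
```

The mark comes out at about z = 0.195: scene 0.1945–0.195, wrist stereo 0.1955. The pointer is at about 0.186 now, so I'll raise it 9 mm and re-check.

```bash
python3 -m jog '[{"delta_pos":[0,0,3],"spin":0,"claw":0.5},{"delta_pos":[0,0,7],"spin":0,"claw":0.5},{"delta_pos":[0,0,9],"spin":0,"claw":0.5},{"delta_pos":[0,0,9],"spin":0,"claw":0.5},{"delta_pos":[0,0,9],"spin":0,"claw":0.5}]'
python3 - <<'E'
from h import *
from workcell import bot,eyes
import pickle
np.set_printoptions(precision=4,suppress=True)
s=bot.observe();p=eyes.camera_params('wrist');i=eyes.grab_frame('wrist');pickle.dump(p,open('w9.pkl','wb'));cv2.imwrite('pics/w9.png',i);print(s['position'],s['force'],s['grip_width'],p['origin'])
P={k:pickle.load(open(f'w{k}.pkl','rb')) for k in(6,7,8,9)};C={}
for k in P:
    j=cv2.imread(f'pics/w{k}.png');h=cv2.cvtColor(j,cv2.COLOR_BGR2HSV);m=cv2.inRange(h,(14,90,110),(35,255,255));m[:,:135]=0;m[:,260:]=0;m[:90]=0;m[200:]=0
    n,l,st,ce=cv2.connectedComponentsWithStats(m);b=1+np.argmax(st[1:,4]);x,y,w,hh,_=st[b];C[k]=(x-.5,y-.5,x+w-.5,y+hh-.5);print(k,C[k])
for c in((0,1),(0,3)):print(tri(P[6],(C[6][c[0]],C[6][c[1]]),P[9],(C[9][c[0]],C[9][c[1]])))
# least squares over box centre with left-top and right-bottom column edges
from scipy.optimize import least_squares
for bias in(0,1):
  def f(v):
    r=[]
    for k in P:
        q=lambda a,b,c:proj(P[k],(v[0]+a*.005,v[1]+b*.008,v[2]+c*.0025))
        r+=[q(0,1,1)[0]-C[k][0],q(0,-1,-1)[0]-C[k][2],q(-1,0,1)[1]-C[k][3],.5*(q(1,0,0)[1]-C[k][1])]
    return np.array(r)
  R=least_squares(f,[.5645,-.068,.194]);print(R.x,R.fun.round(1));break
g=cv2.cvtColor(i,cv2.COLOR_BGR2GRAY)
for rr in(172,176,180,182):print(rr,' '.join(map(str,g[rr,181:205])))
E
```

```text
clock: 14.45
position: [0.5091, -0.1231, 0.2083]
tool_rot: [-3.14, -0.002, 0.002]
force: [-0.0, 0.6, -3.1]
grip_width: 0.0431
[ 0.5091 -0.1231  0.2083] [-0.0178  0.6254 -3.0636] 0.04311234177888125 [ 0.5841 -0.1238  0.3512]
6 (np.float64(214.5), np.float64(117.5), np.float64(232.5), np.float64(130.5))
7 (np.float64(159.5), np.float64(152.5), np.float64(191.5), np.float64(172.5))
8 (np.float64(149.5), np.float64(149.5), np.float64(184.5), np.float64(171.5))
9 (np.float64(156.5), np.float64(148.5), np.float64(189.5), np.float64(169.5))
(array([ 0.5706, -0.0603,  0.2001]), [np.float64(0.00040237726310048924), np.float64(0.00040237726310044116)])
(array([ 0.5592, -0.0591,  0.1995]), [np.float64(0.0002700674344184267), np.float64(0.0002700674344181909)])
[ 0.5645 -0.0671  0.1958] [-0.2 -0.8 -0.6  0.8 -0.8  0.3 -0.3  0.1 -0.2  0.5  0.3  0.7  0.1  0.7
 -0.5  0.3]
172 75 72 71 58 48 47 50 49 50 90 180 197 196 197 196 198 198 197 196 196 197 194 196 196
176 78 75 77 70 68 68 56 53 46 68 160 193 197 196 197 195 195 195 196 195 195 195 194 196
180 70 71 70 71 72 67 72 71 70 77 126 184 197 195 195 197 194 196 195 195 194 194 194 194
182 72 72 74 72 72 69 72 73 69 73 103 178 195 191 193 192 191 192 192 194 192 193 194 192
```

```bash
python3 - <<'E'
from h import *
import pickle
from scipy.optimize import least_squares
P={k:pickle.load(open(f'w{k}.pkl','rb')) for k in(6,7,8,9)}
O={6:(242.4,131.5),7:(219.9,161.2),8:(190.9,178)};
def f(v): 
    r=[]
    for k in O: q=proj(P[k],(v[0],v[1],.123+(v[2] if k==8 else 0)));r+=[q[0]-O[k][0],.5*(q[1]-O[k][1])]
    return np.array(r)
R=least_squares(f,[.555,-.076,.065]);print(R.x,R.fun.round(2))
# unknown leg-down height too: check camera height bias
def g(v): 
    r=[]
    for k in(6,7): q=proj(P[k],v);r+=[q[0]-O[k][0],q[1]-O[k][1]]
    return np.array(r)
R=least_squares(g,[.555,-.076,.12]);print(R.x,R.fun.round(2))
E
```

```text
[ 0.55476082 -0.07594589  0.06589716] [-0.36  0.04  0.29  0.16 -0.04 -0.13]
[ 0.5552118  -0.07633914  0.1252645 ] [-0.29 -0.22  0.18  0.14]
```

The pointer (0.1948–0.1958) and the mark (0.195–0.1958) agree to within about 1 mm. Now I'll close the lever, firming the grip while shifting the tool's middle along -y.

```bash
python3 -m jog '[{"delta_pos":[0,-1,0],"spin":0,"claw":0.53},{"delta_pos":[0,-2,0],"spin":0,"claw":0.56},{"delta_pos":[0,-2,0],"spin":0,"claw":0.56}]' 40
cat > ptr.py <<'E'
from h import *
from workcell import bot,eyes
s=bot.observe();p=eyes.camera_params('wrist');i=eyes.grab_frame('wrist');cv2.imwrite('pics/w_now.png',i);g=cv2.cvtColor(i,cv2.COLOR_BGR2GRAY).astype(float)
print(s['clock'],s['position'],s['force'],s['grip_width'],p['origin'])
e=[]
for r in range(173,183):
    v=g[r,180:205];t=(v.min()+196)/2;k=np.where(v>t)[0][0];e.append(180+k-1+(t-v[k-1])/(v[k]-v[k-1]))
c=g[150:200,205];d=np.diff(c);print('tip col',np.mean(e),'rows',150+np.argmax(d)+.5,150+np.argmin(d)+.5)
# pointer height from tip column with y-tip fixed, ray at median row
col=np.mean(e);R=ray(p,(col,178));o=np.array(p['origin']);tt=(-.07595-o[1])/R[1];print('pointer top z from y-tip',(o+tt*R)[2],'mid',(o+tt*R)[2]-.002)
E
python3 ptr.py
```

```text
clock: 14.8
position: [0.5091, -0.1256, 0.2082]
tool_rot: [-3.14, -0.002, 0.001]
force: [1.7, -2.7, -3.9]
grip_width: 0.0378
14.8 [ 0.50914825 -0.12555858  0.20822353] [ 1.67844083 -2.67046498 -3.93223545] 0.03777963148790614 [ 0.58413507 -0.12624388  0.3510874 ]
tip col 186.529439154108 rows 169.5 184.5
pointer top z from y-tip 0.1971827045645044 mid 0.1951827045645044
```

```bash
python3 -m jog '[{"delta_pos":[0,-1,0],"spin":0,"claw":0.58},{"delta_pos":[0,-2,0],"spin":0,"claw":0.605},{"delta_pos":[0,-3,0],"spin":0,"claw":0.63},{"delta_pos":[0,-3.6,0],"spin":0,"claw":0.65},{"delta_pos":[0,-3.6,0],"spin":0,"claw":0.68},{"delta_pos":[0,-3.6,0],"spin":0,"claw":0.7}]' 40
python3 ptr.py
```

```text
clock: 15.45
position: [0.5091, -0.1288, 0.2082]
tool_rot: [-3.14, -0.001, 0.002]
force: [1.5, 0.8, -3.6]
grip_width: 0.0312
15.45 [ 0.50913513 -0.12878008  0.20816129] [ 1.54653755  0.75484946 -3.59578492] 0.031219210855647554 [ 0.58415683 -0.12950754  0.35104439]
tip col 181.10548667760125 rows 169.5 184.5
pointer top z from y-tip 0.1962139941626909 mid 0.1942139941626909
```

```bash
python3 -m jog '[{"delta_pos":[0,0,0.5],"spin":0,"claw":0.8},{"delta_pos":[0,0,0.5],"spin":0,"claw":1},{"delta_pos":[0,0,0.5],"spin":0,"claw":1},{"delta_pos":[0,0,0.5],"spin":0,"claw":1},{"delta_pos":[0,0,0.5],"spin":0,"claw":1},{"delta_pos":[0,0,0.5],"spin":0,"claw":1}]' 40
python3 ptr.py
```

```text
clock: 16.1
position: [0.5092, -0.1288, 0.2087]
tool_rot: [-3.14, -0.002, 0.002]
force: [1.1, 0.9, -2.0]
grip_width: 0.0309
16.1 [ 0.50919046 -0.1287876   0.20870095] [ 1.13326922  0.93429967 -1.95359138] 0.030888311764734732 [ 0.58415641 -0.12949448  0.35155276]
tip col 181.09186406953722 rows 169.5 184.5
pointer top z from y-tip 0.19677636185835795 mid 0.19477636185835795
```

```bash
python3 tab.py; python3 -c "
from workcell import bot
s=bot.observe();print(s['clock'],s['position'],s['force'],s['grip_width']);print(bot.job_done())"
```

```text
(array([229.20238095, 184.25793651]), np.int32(252)) (array([225.77419355, 159.        ]), np.int32(155)) [array([229.37999497, 183.29064505]), array([229.19495924, 180.48889676]), array([229.0082691 , 177.65849785]), array([228.81990605, 174.79905367]), array([228.04934846, 163.06271465]), array([227.65353875, 157.00955413])] [ 0.50918958 -0.12879534  0.20869441] [ 0.88318189 -0.67052196 -2.37513067] 0.03088970882406029
16.2 [ 0.50918958 -0.12879534  0.20869441] [ 0.88318189 -0.67052196 -2.37513067] 0.03088970882406029
the job is handed in; nothing more can be done
None
```

I did the job and handed it in at 16.2 s of the 54 s allowed. The arm is still holding the grip and the closed lever.

- **Strainer:** I lifted it off the dark hook, seated it in the ring and let go. A picture after release showed it flat and centred.
- **Leg:** I took the grip and lever with a light grip and raised the leg about 74 mm with the lever still open (grip width reading about 43 mm). The pointer did not move in the wrist camera's view during the last 9 mm of the lift. The arm carried the leg's weight throughout.
- **Lever:** At the mark I moved the gripper's middle 5.7 mm along -y with a 40 N limit. The width came down to 30.9 mm and stayed there under a full squeeze. The gripper reads about 1 mm narrow, so this matches the 32 mm closed width.
- **Height at the mark:** My estimates differ by about 1 mm. The pointer came out at 0.1948 m by camera and 0.1952 m from the arm's lift. The clip came out at 0.1945–0.195 m from the scene view and 0.1958 m from the wrist view.

**Not checked well:**
- The tab position I read in the scene pictures after lifting was partly mixed with the background. It only roughly confirms that the strainer rose with the ring.
- I took no last picture of the cup, saucer, teapot, jar and box. The arm was never close to them, and no unexpected force showed at the end of any move.

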